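# Click the stop turret round to its deep-bore post

### The arm

A 6-joint arm with a two-finger parallel gripper is mounted at the origin on the work surface. World frame = base frame: x ahead of the robot, y to its left, z up, the work surface at z = 0. Lengths are in m, angles in degrees, forces in N, time in s.
With the tool pointing down it reaches from about 0.275 to 0.725 m from the base axis. Payload 5.6 kg.
Tool frame: the origin (TCP) lies between the finger pads; the fingertips stand 8 mm ahead of it and the grasp point (between the pads) lies 11 mm behind it; z points along the fingers, y is the line along which they close (so a half turn about z gives the same grasp; the last joint's range is limited). The gripper opens to 85 mm and grips with 20 to 120 N. Pads are 22 mm wide; open, the fingers measure 114 mm over their backs; the gripper's body (76 mm by 85 mm) begins 54 mm behind the grasp point. The pads swing forward as they close: fully open they stand 13 mm farther back than shut.
Start: joints at [-48.266, 14.616, 6.199, 0, -81.583, -16.306], TCP at [0.236, -0.497, 0.239] pointing down, gripper open.
Joint ranges: [-168.99, 168.99], [-69.2, 112.95], [-62.41, 85.93], [-164.36, 98.24], [-168.68, -3.75], [-174.98, 174.98]. Speed limits (degrees/s): [147.25, 147.25, 180, 180, 180, 180].

### API

Orientations are given as a 3x3 rotation matrix whose columns are the frame's x, y, z axes.
In Python, from cell import robot, vision, hand_in gives the robot as it stands.
- The arm moves only by the shell command python3 -m creep 'ROWS'. ROWS is JSON, a list of rows, each a list of 3 entries, a list of its own where there are three numbers: the shift along the tool's x, y, z in cm, then the turn about the tool's z in degrees, then the closure, from -1 (fully open) to 1 (shut), so that 0 is half open. A call has 1 to 10 rows; each row is the pose to reach, as a shift and turn from the pose commanded when the call began, along the tool's axes at that moment; what a row does not reach only later rows make up. A row lasts 1/12 s, in which the tool goes at most 41.7 mm and 7.16 degrees, less where a joint would pass 70% of its speed; a pose out of reach is approached as far as the arm can. A call with a gripper value outside its range is refused whole. The fingers move at their own pace and stop on an object; the grip force is fixed at half the most. Time passes only in rows, so rows that repeat a pose let the fingers close. It gives the time, the measured TCP pose, the force, the opening and the grip force at its end, in the units of the state.
- robot.state(): the state, without advancing time (a new reading comes with each control period).
- vision.snapshot(name): name is "scene" or "side" or "wrist"; returns the picture (384x512x3 uint8, blue, green, red); there is no depth.
- vision.calibration(name): a dict with "intrinsics" (3x3 intrinsics, pixels), "extrinsics" (4x4, takes a point from world to camera coordinates). Camera axes: x right, y down, z forward; pixel columns grow to the right and rows downward; lengths in m; the calibration is good to about 2 mm. A picture is of the moment at which its call begins: read the wrist's pose just before it. calibration takes no time and is no camera call; for the wrist camera it gives the pose at the moment of the call.
- hand_in(): hands the job in; it is judged then, once.
The state is a dict: "t": time; "joint_pos": joint angles; "dq": joint speeds; "effort": joint torques, N m; "tool_pos": TCP position; "ee_rot": TCP orientation; "force": force on the tool from outside, world axes, zero at the start; "moment": the same for the moment, N m; "gripper_width": opening from 0.0 (shut) to 1.0 (fully open); "grasp_force": force on a finger pad.
Only numpy, scipy, OpenCV 4.12 (cv2) and the standard library are available. Lean on these libraries where they do the work, as an engineer would, in place of code of your own. Each camera call takes 0.05 s, during which the arm holds its last target. There are 200 camera calls.

### The job

On the bench stands a drilling depth stop with a flat six-lugged thumbwheel that carries six steel posts under a depth rod. With a fingertip against the wheel's lugs, lightly flick the wheel anticlockwise (seen from above), one click at a time and letting it settle at each click, until the tallest, thickest post stands right under the depth rod, and do not let it run past. Do not grip, lift or shove the stop, and leave the other things on the bench as they are.

Things in the scene. Friction and masses are not known exactly. Their poses are not given: they have to be found in the camera images.
- stop: Depth stop standing loose on the bench (about 2.8 kg; pushes of a few N do not shift it): grey metal base 124 x 100 x 16 mm, black lugged thumbwheel in front, steel column behind. Origin: on the wheel's upright axis at bench level; z up, x from wheel to column, away from the robot (yaw within 0.45 rad). The base spans x -34 to 90 mm, y +-50; before x = -34 there is only the bench below the lugs.
- turret (a joint): Wheel angle, rad, growing anticlockwise from above (front lug moves towards the stop's -y). Sprung clicks: it rests at multiples of 1.047 (60 degrees); 0 = tallest post under the rod. Starts at rest at -2.09, -3.14 or -4.19 (2 to 4 clicks short). Pushed past half a click it jumps to the next rest and stays; less, it springs back. 2 N at a lug's end is enough.
- wheel_centre (a point): On the wheel's axis at mid-height of the lugs, 42 mm above the bench, fixed to the stop. Hub: radius 26 mm, z 34 to 50 mm. Six straight radial lugs 60 degrees apart, 8 mm wide, round ends at radius 48 mm, z 35 to 49 mm. At every click one lug points to the stop's -x (front, robot side); the gaps either side of it are centred 30 degrees away.
- rod_tip (a point): Lower end of the 9 mm steel depth rod, fixed to the stop: 18 mm from the wheel's axis towards +x of the stop, 71 mm above the bench. An arm 22 mm wide (stop's x 16 to 78 mm, z 75 to 86 mm) holds it, on a 20 mm column at x = 70 mm; column and rod reach 90 mm above the bench. The column's foot (x 52 to 88, y +-30 mm) is 36 mm high.
- tall_post_top (a point): Centre of the top of the tallest and thickest steel post (11 mm thick, 18 mm tall; the other five are 7 mm thick and 3 to 11 mm tall). It turns with the wheel, 18 mm from its axis, 68 mm above the bench, in line with a lug.
- offcut: Bystander, loose: dark walnut offcut 150 x 30 x 18 mm lying in front of the stop. Origin: centre of its underside; x along it.
- sandblock: Bystander, loose: cork sanding block 100 x 60 x 32 mm, to the left of the stop. Origin: centre of its underside.
- driver: Bystander, loose: screwdriver 200 mm long lying to the right of the stop. Origin: below its middle, at bench level; x along it.
- measure: Bystander, loose: yellow tape measure 42 x 66 x 58 mm, beyond the stop. Origin: centre of its underside.
- tin: Bystander, loose: empty steel tin, 80 mm across, 100 mm tall, far left. Origin: centre of its underside.
- glue: Bystander, loose: white glue bottle, 60 mm across, 170 mm tall, far right. Origin: centre of its underside.
- tape: Bystander, loose: roll of tape, 100 mm across, 24 mm high, lying flat, right and near. Origin: centre of its underside.

How it is judged (in metres and radians):
On the way, in this order (a step that is already met when the one before it is completed fails the run):
1. the wheel has come to rest one click short of the mark (value of joint turret between -1.1972 and -0.8972 rad and velocity of joint turret between -0.3 and 0.3 rad/s), for 0.1 s.
2. the tallest post has come to rest under the depth rod (value of joint turret between -0.15 and 0.15 rad and horizontal distance between tall_post_top and rod_tip below 0.005 m), for 0.2 s.
At the end, for the whole second after the job is handed in: The wheel rests in the click where the tallest post is under the depth rod (within 0.15 rad, and within 5 mm sideways); the stop stands upright within 20 mm of where it was, and no other thing has moved more than 25 mm (all of step 2 and velocity of joint turret between -0.1 and 0.1 rad/s and distance of stop from where it was at the start of the episode below 0.02 m and angle between stop's own z axis and vertical below 0.05 rad and linear speed of stop below 0.02 m/s and distance of each of offcut, sandblock, driver, measure, tin, glue, tape from where it was at the start of the episode below 0.025 m); the robot touches nothing.
It fails at once if the wheel is run past the mark by more than half a click (value of joint turret above 0.55 rad).
It fails at once if the stop or its wheel is gripped or pushed hard (over 18 N from the fingers) (contact force between the fingers and stop above 18 N).
It fails at once if the stop is lifted, tipped or shoved along (over 20 mm) (height (world z) of stop above 0.008 m or angle between stop's own z axis and vertical above 0.12 rad or distance of stop from where it was at the start of the episode above 0.02 m).
It fails at once if a bystander is moved more than 25 mm (or lifted) (distance of any of offcut, sandblock, driver, measure, tin, glue, tape from where it was at the start of the episode above 0.025 m).
It also fails if it takes over 54 s, if anything falls off the work surface, if the arm or the gripper's body presses on something with over 40 N, if the wrist force passes 120 N, or if a joint passes its speed limit or range.

## Working session

There is one attempt and no reset: what is moved stays moved. The work goes in short steps, Python scripts to look and compute and a shell command to move; the robot and the scene stay as the last step left them, time stands still between calls to the robot, and variables do not carry over. Pictures are saved under pics/ and viewed, at most 10 in all, crops included, and the job is handed in when it is done.

```bash
mkdir -p pics; python3 - <<'E'
from cell import robot,vision
import cv2,numpy as np
s=robot.state();print(s['t'],s['tool_pos'],s['ee_rot'],s['gripper_width'])
for n in('scene','side'):
    im=vision.snapshot(n);cv2.imwrite(f'pics/{n}0.png',im)
    c=vision.calibration(n);print(n,np.round(c['intrinsics'],1).tolist(),np.round(c['extrinsics'],3).tolist())
a=cv2.imread('pics/scene0.png');b=cv2.imread('pics/side0.png')
cv2.imwrite('pics/both0.png',np.vstack([a,b])[:,:])
E
```

```text
0.0 [ 0.23601589 -0.49624523  0.2383732 ] [[-9.03140597e-01 -4.29343968e-01 -9.04744274e-04]
 [-4.29344915e-01  9.03138944e-01  1.72992171e-03]
 [ 7.43783361e-05  1.95080988e-03 -9.99998094e-01]] 1.002223123124826
scene [[366.8, 0.0, 254.9], [0.0, 366.8, 190.5], [0.0, 0.0, 1.0]] [[0.394, 0.919, -0.014, -0.259], [0.666, -0.296, -0.685, -0.35], [-0.633, 0.26, -0.729, 1.52], [0.0, 0.0, 0.0, 1.0]]
side [[460.4, 0.0, 256.0], [0.0, 460.4, 188.4], [0.0, 0.0, 1.0]] [[-0.991, -0.137, 0.003, 0.591], [-0.09, 0.631, -0.77, 0.088], [0.104, -0.763, -0.638, 1.717], [0.0, 0.0, 0.0, 1.0]]
```

View pics/scene0.png

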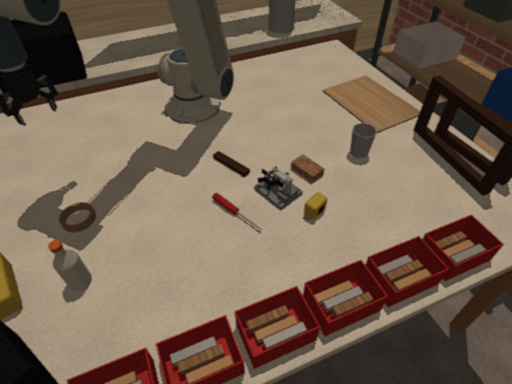

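View pics/side0.png

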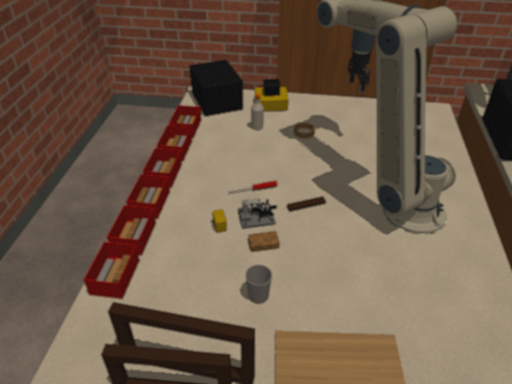

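The scene view shows the stop near (277,185), with the offcut at (231,163) and the driver at (237,212). In the side view the stop is near (257,212). I'll enlarge both and cast rays.

```bash
cat > h.py <<'E'
from cell import robot,vision
import cv2,numpy as np
def ray(n,u,v,z,c=None):
    c=c or vision.calibration(n);K=np.array(c['intrinsics']);E=np.array(c['extrinsics'])
    R=E[:3,:3];o=-R.T@E[:3,3];d=R.T@np.linalg.solve(K,[u,v,1]);return o+d*(z-o[2])/d[2]
def proj(n,p,c=None):
    c=c or vision.calibration(n);q=np.array(c['extrinsics'])@np.r_[p,1];q=np.array(c['intrinsics'])@q[:3];return q[:2]/q[2]
E
python3 - <<'E'
from h import *
for n,u,v in(('scene',268,182),('side',266,208)):print(ray(n,u,v,.045))
for p in((216,154),(248,172)):print('off',ray('scene',*p,.018))
for p in((213,196),(260,231)):print('drv',ray('scene',*p,.01))
print('sand',ray('scene',307,165,.032),'meas',ray('scene',316,205,.03))
a=cv2.imread('pics/scene0.png')[150:225,210:330];b=cv2.imread('pics/side0.png')[180:255,200:320]
cv2.imwrite('pics/c0.png',cv2.resize(np.hstack([a,b]),(800,250),interpolation=cv2.INTER_CUBIC))
E
```

```text
[0.56879594 0.08367602 0.045     ]
[0.54564458 0.10493053 0.045     ]
off [ 0.34584477 -0.01390207  0.018     ]
off [0.4753618  0.05374781 0.018     ]
drv [ 0.5234487  -0.08601204  0.01      ]
drv [ 0.70910681 -0.00557956  0.01      ]
sand [0.53787013 0.24039535 0.032     ] meas [0.70194634 0.18116661 0.03      ]
```

View pics/c0.png

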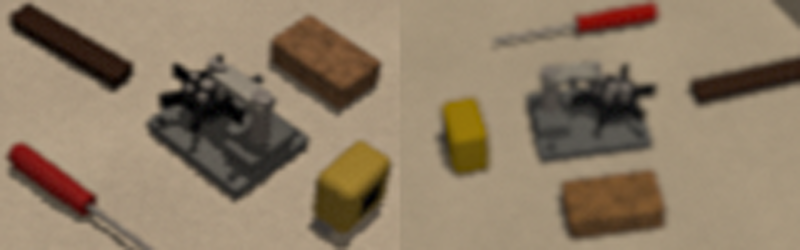

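```bash
python3 -m creep '[[[-4,4,0],-7,0],[[-8,8,0],-14,1],[[-12,12,0],-21,1],[[-16,16.5,0],-28,1],[[-20,20.5,0],-35,1],[[-24,24.5,0],-42,1],[[-28,28.5,0],-49,1],[[-32,32.5,0],-56,1],[[-36,36.5,0],-63,1],[[-40,41,0],-70,1]]'; python3 - <<'E'
from h import *
s=robot.state();print(s['t'],s['tool_pos'],np.round(s['ee_rot'],3).tolist(),s['joint_pos'],s['force'])
E=vision.calibration('wrist')['extrinsics'];E=np.array(E);print('cam',-E[:3,:3].T@E[:3,3],E[2,:3],vision.calibration('wrist')['intrinsics'])
E
```

```text
t: 0.93
tool_pos: [0.3718, -0.1008, 0.2393]
ee_rot: [[0.101, -0.995, 0.0], [-0.995, -0.101, 0.0], [-0.0, -0.0, -1.0]]
force: [1.9, -0.4, -0.5]
gripper_width: 0.0
grasp_force: 0.0
0.9333 [ 0.37182318 -0.10082428  0.23925654] [[0.101, -0.995, 0.0], [-0.995, -0.101, 0.0], [-0.0, -0.0, -1.0]] [ 8.44661018e+00 -4.51877159e+00 -1.51440895e+01 -8.73713913e-03
 -7.93616711e+01 -2.67121524e+00] [ 1.86598179 -0.38317954 -0.46156073]
cam [ 0.3793407  -0.18069316  0.37525235] [-0.0322346   0.31302198 -0.9491987 ] [[332.8801814   0.        255.9534823]
 [  0.        332.8801814 189.7956129]
 [  0.          0.          1.       ]]
```

```bash
python3 -m creep '[[[-3.5,-2.5,0],0,1],[[-7,-5,0],0,1],[[-10.5,-8,0],0,1],[[-14,-10,0],0,1],[[-14,-10,0],0,1],[[-14,-10,0],0,1]]'; python3 - <<'E'
from h import *
import pickle
s=robot.state();c=vision.calibration('wrist');im=vision.snapshot('wrist');pickle.dump((s,c),open('w1.pkl','wb'));cv2.imwrite('pics/w1.png',im)
print(s['joint_pos'],proj('wrist',[.56,.09,.042],c))
cv2.imwrite('pics/w1b.png',cv2.resize(im,(800,600),interpolation=cv2.INTER_CUBIC))
E
```

```text
t: 1.43
tool_pos: [0.4587, 0.0481, 0.2382]
ee_rot: [[0.098, -0.995, -0.002], [-0.995, -0.098, -0.001], [0.0, 0.002, -1.0]]
force: [-0.3, 0.6, 0.5]
gripper_width: -0.002
grasp_force: 0.0
[ 2.55201521e+01  4.59695446e+00 -6.17165656e+00 -2.58623284e-02
 -7.93551902e+01 -1.99068918e+01] [155.05933511 191.74794468]
```

View pics/w1b.png

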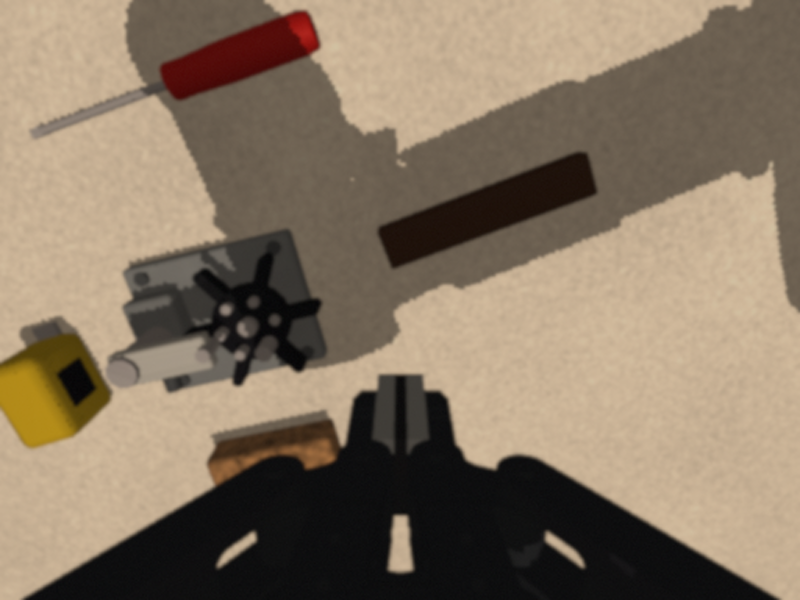

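The wrist view (at 1.56× scale) shows the wheel hub at about (251,313), with the front lug end at (318,305). The base front edge runs (292,232)–(326,355), and the far side of the base runs (127,268)–(292,232). The largest post disc is near (248,326).

```bash
python3 - <<'E'
from h import *
import pickle
s,c=pickle.load(open('w1.pkl','rb'));k=1.5625
r=lambda u,v,z:ray('wrist',u/k,v/k,z,c)
a,b,d=r(292,232,.016),r(326,355,.016),r(127,268,.016)
e=b-a;print('front len',np.linalg.norm(e),'yaw',np.degrees(np.arctan2(e[1],e[0]))-90, 'side len',np.linalg.norm(d-a),np.degrees(np.arctan2(*(d-a)[1::-1])))
psi=np.arctan2(*(d-a)[1::-1])*.5+.5*(np.arctan2(e[1],e[0])-np.pi/2)
X=np.array([np.cos(psi),np.sin(psi)]);Y=np.array([-X[1],X[0]])
org=(a+b)[:2]/2+.034*X;print('psi',np.degrees(psi),'org from base',org)
L=[(267,254),(319,306),(301,368),(238,383),(199,273)]
P=np.array([r(*p,.046)[:2] for p in L])
cc=(P[0]+P[3])/2,(P[2]+P[4])/2;print('org from lugs',cc)
o=np.mean(cc,0)
for p in P: q=p-o;print('lug',np.hypot(*q)*1e3,np.degrees(np.arctan2(q@Y,q@X)))
for p in [(226,309),(253,301),(275,320),(268,339),(240,354),(248,326),(205,355)]:
  for z in(.056,.068):
    q=r(*p,z)[:2]-o;print(p,z,round(np.hypot(*q)*1e3,1),round(np.degrees(np.arctan2(q@Y,q@X))))
print('offcut',r(380,228,.018),r(394,267,.018))
im=cv2.imread('pics/w1.png')[145:255,110:215];cv2.imwrite('pics/w1c.png',cv2.resize(im,(570,600),interpolation=cv2.INTER_CUBIC))
E
```

```text
front len 0.09572978744200558 yaw 17.362876249586947 side len 0.12174531212324537 17.8727157774677
psi 17.61779601352732 org from base [0.5511908  0.10224955]
org from lugs (array([0.5523705, 0.10333  ]), array([0.55257905, 0.10392737]))
lug 48.813968242637856 -118.71365830142035
lug 47.225864885898 -178.4190453023651
lug 46.56935319327563 119.99067034421802
lug 48.18771007328148 61.39297296571209
lug 46.32428254002737 -59.28972564021616
(226, 309) 0.056 18.0 -56
(226, 309) 0.068 19.0 -75
(253, 301) 0.056 18.8 -118
(253, 301) 0.068 23.8 -123
(275, 320) 0.056 19.0 -177
(275, 320) 0.068 23.4 -168
(268, 339) 0.056 15.3 134
(268, 339) 0.068 16.3 156
(240, 354) 0.056 20.5 58
(240, 354) 0.068 14.1 66
(248, 326) 0.056 0.8 -123
(248, 326) 0.068 6.8 -138
(205, 355) 0.056 36.4 21
(205, 355) 0.068 29.3 18
offcut [0.47229972 0.03712159 0.018     ] [0.4600403 0.0639239 0.018    ]
```

View pics/w1c.png

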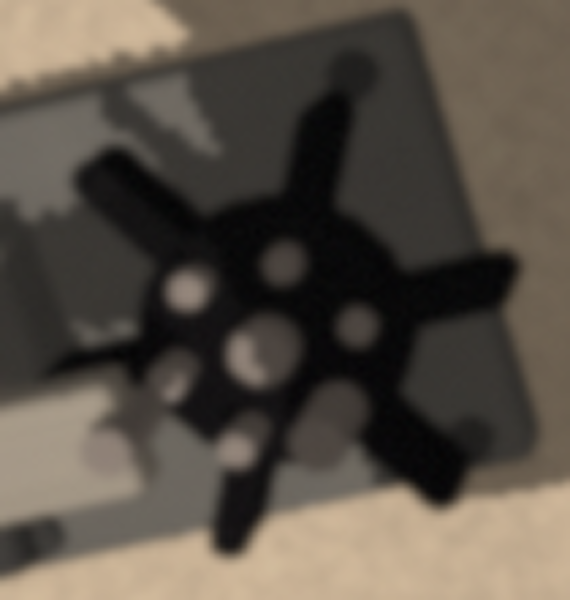

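The central disc is the hub screw. The thick, tall post leans out at crop (330,415), which is 120° in the stop frame, so the wheel is 4 clicks short. Next I'll measure the fingertip width from the same image.

```bash
python3 - <<'E'
from h import *
import pickle
s,c=pickle.load(open('w1.pkl','rb'));k=1.5625
R=np.array(s['ee_rot']);T=s['tool_pos']
o=R.T@(ray('wrist',0,0,10,c)-T)
E=np.array(c['extrinsics']);cam=R.T@(-E[:3,:3].T@E[:3,3]-T)
for p in[(378,375),(423,375),(356,394),(446,394),(372,445),(430,445),(345,450)]:
  q=R.T@(ray('wrist',p[0]/k,p[1]/k,0,c)-T);d=q-cam
  for x in(.011,):print(p,np.round((cam+d*(x-cam[0])/d[0])*1e3,1))
psi=np.radians(17.6);X=np.array([np.cos(psi),np.sin(psi)]);Y=np.array([-X[1],X[0]]);w=np.array([.5525,.1036])
for l,(x,y) in dict(out=(-.075,.024),start=(-.042,.024)).items():
  g=w+x*X+y*Y;d=np.r_[g-T[:2],0];print(l,g,'now-tool',np.round(R.T@d*100,2))
E
```

```text
(378, 375) [11.  -5.7  0.5]
(423, 375) [11.   7.4  0.4]
(356, 394) [ 11.  -11.2 -10.8]
(446, 394) [ 11.   13.1 -10.8]
(372, 445) [ 11.   -5.7 -34.3]
(430, 445) [ 11.    7.5 -34.3]
(345, 450) [ 11.  -11.7 -36.2]
out [0.47375382 0.10379883] now-tool [-5.4  -2.04 -0.01]
start [0.50520911 0.11377704] now-tool [-6.08 -5.27 -0.01]
```

```bash
python3 -m creep '[[[-1.8,-0.7,3],-6,1],[[-3.6,-1.4,6],-12,1],[[-5.4,-2,10],-12,1],[[-5.4,-2,14],-12,1],[[-5.4,-2,14],-12,1],[[-5.4,-2,14],-12,1],[[-5.4,-2,14],-12,1]]'; cat > rel.py <<'E'
from h import *
s=robot.state();R=np.array(s['ee_rot']);T=s['tool_pos']
psi=np.radians(17.6);X=np.array([np.cos(psi),np.sin(psi)]);Y=np.array([-X[1],X[0]]);w=np.array([.5525,.1036])
q=T[:2]-w;print('t',s['t'],'stopframe mm',q@X*1e3,q@Y*1e3,T[2]*1e3,'toolyaw',np.degrees(np.arctan2(R[1,1],R[0,1])),'F',R.T@s['force'])
E
python3 rel.py
```

```text
t: 2.07
tool_pos: [0.4744, 0.101, 0.1017]
ee_rot: [[0.299, -0.954, 0.003], [-0.954, -0.299, 0.0], [0.001, -0.003, -1.0]]
force: [0.6, 0.2, 0.2]
gripper_width: 0.004
grasp_force: 0.0
t 2.0667 stopframe mm -75.26353946600912 21.122967735199907 101.68459514542707 toolyaw -162.59745645296485 F [-0.06098428 -0.60784358 -0.16296177]
```

```bash
python3 -m creep '[[[0,0,2.5],0,1],[[0,0,5],0,1],[[0,0,5],0,1],[[0,0,5],0,1],[[0,-1,5],0,1],[[0,-2,5],0,1],[[0,-3,5],0,1],[[0,-3.5,5],0,1],[[0,-3.5,5],0,1],[[0,-3.5,5],0,1]]'; python3 rel.py; python3 - <<'E'
from h import *
cv2.imwrite('pics/w2.png',vision.snapshot('wrist'))
E
```

```text
t: 2.9
tool_pos: [0.5072, 0.1123, 0.0507]
ee_rot: [[0.299, -0.954, 0.002], [-0.954, -0.299, 0.001], [-0.0, -0.002, -1.0]]
force: [-0.1, -0.8, -1.5]
gripper_width: -0.001
grasp_force: 0.0
t 2.9 stopframe mm -40.546005447076844 21.998826943653462 50.73105914522236 toolyaw -162.58258371006872 F [0.7507901  0.34854979 1.52162653]
```

View pics/w2.png

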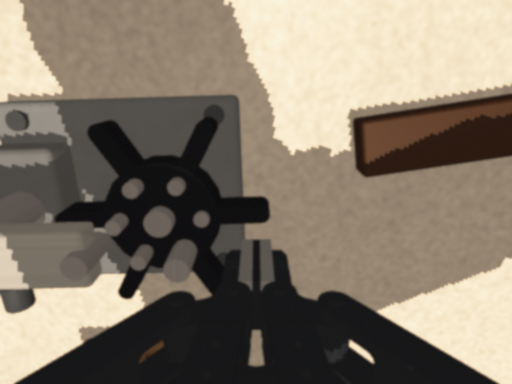

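```bash
python3 -m creep '[[[0.4,0,0.2],0,1],[[0.8,0,0.2],0,1],[[1.2,0,0.2],0,1],[[1.6,0,0.2],0,1],[[2,0,0.2],0,1],[[2.4,0,0.2],0,1],[[2.8,0,0.2],0,1],[[2.8,0,0.2],0,1],[[2.8,0,0.2],0,1]]'; python3 rel.py; python3 - <<'E'
from h import *
cv2.imwrite('pics/w3.png',vision.snapshot('wrist'))
E
```

```text
t: 3.7
tool_pos: [0.5149, 0.0849, 0.0472]
ee_rot: [[0.299, -0.954, -0.0], [-0.954, -0.299, -0.001], [0.0, 0.0, -1.0]]
force: [0.3, 0.4, 0.5]
gripper_width: 0.0
grasp_force: 0.0
t 3.7 stopframe mm -41.50048021176512 -6.4938247313016175 47.240633079390456 toolyaw -162.6011161715734 F [-0.24824232 -0.39649276 -0.46748187]
```

View pics/w3.png

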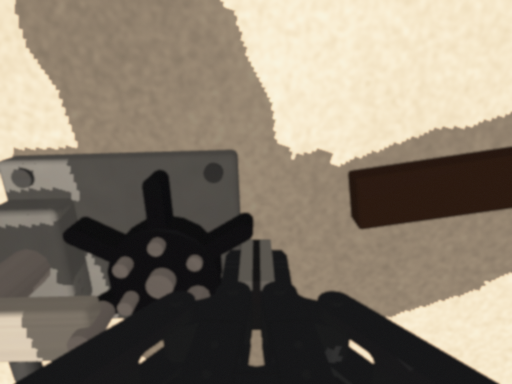

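The front lug has turned about 30° and hasn't jumped yet, so I'll push slightly further, then withdraw.

```bash
python3 -m creep '[[[0.3,0,0],0,1],[[0.6,0,0],0,1],[[0.6,0,0],0,1],[[0.6,0,0],0,1],[[0.6,1,0],0,1],[[0.6,2.2,0],0,1],[[0.6,3.5,0],0,1],[[0.6,3.5,0],0,1],[[0.6,3.5,0],0,1],[[0.6,3.5,0],0,1]]'; python3 rel.py; python3 - <<'E'
from h import *
cv2.imwrite('pics/w4.png',vision.snapshot('wrist'))
E
```

```text
t: 4.58
tool_pos: [0.484, 0.0695, 0.0475]
ee_rot: [[0.3, -0.954, 0.001], [-0.954, -0.3, 0.0], [0.0, -0.001, -1.0]]
force: [0.2, 0.1, -0.2]
gripper_width: -0.001
grasp_force: 0.0
t 4.5833 stopframe mm -75.61874863154954 -11.788315492261802 47.548724337747785 toolyaw -162.55353204453326 F [ 0.00655405 -0.24315876  0.19370354]
```

View pics/w4.png

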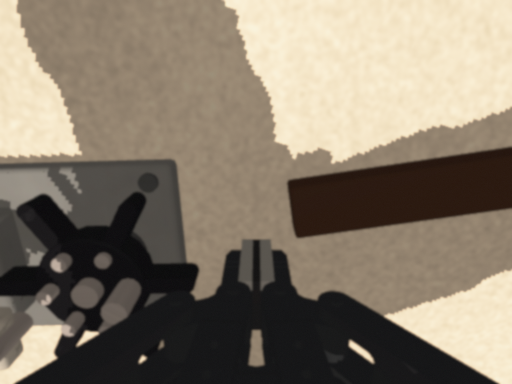

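The first click took: the tall post now points to the front, at (123,298). Three clicks remain.

```bash
python3 -m creep '[[[-1.7,0,0],0,1],[[-3.4,0,0],0,1],[[-3.4,0,0],0,1],[[-3.4,0,0],0,1],[[-3.4,-1,0],0,1],[[-3.4,-2,0],0,1],[[-3.4,-3,0],0,1],[[-3.4,-3.5,0],0,1],[[-3.4,-3.5,0],0,1],[[-3.4,-3.5,0],0,1]]'; python3 rel.py; python3 -m creep '[[[0.4,0,0],0,1],[[0.8,0,0],0,1],[[1.2,0,0],0,1],[[1.6,0,0],0,1],[[2,0,0],0,1],[[2.4,0,0],0,1],[[2.8,0,0],0,1],[[3.1,0,0],0,1],[[3.4,0,0],0,1],[[3.4,0,0],0,1]]'; python3 -m creep '[[[0,0,0],0,1],[[0,1,0],0,1],[[0,2.2,0],0,1],[[0,3.5,0],0,1],[[0,3.5,0],0,1],[[0,3.5,0],0,1],[[0,3.5,0],0,1]]'; python3 rel.py; python3 - <<'E'
from h import *
cv2.imwrite('pics/w5.png',vision.snapshot('wrist'))
E
```

```text
t: 5.47
tool_pos: [0.5064, 0.1118, 0.047]
ee_rot: [[0.299, -0.954, -0.001], [-0.954, -0.299, -0.0], [0.0, 0.001, -1.0]]
force: [-0.6, 0.2, -0.5]
gripper_width: 0.001
grasp_force: 0.0
t 5.4667 stopframe mm -41.4711310520305 21.7080809562282 47.00008697617487 toolyaw -162.60571212934855 F [-0.37305132  0.52988024  0.48796428]
t: 6.3
tool_pos: [0.5168, 0.0789, 0.0472]
ee_rot: [[0.299, -0.954, -0.0], [-0.954, -0.299, -0.001], [0.001, 0.0, -1.0]]
force: [1.4, -1.4, -0.5]
gripper_width: -0.003
grasp_force: 0.5
t: 6.88
tool_pos: [0.484, 0.0695, 0.0476]
ee_rot: [[0.3, -0.954, 0.001], [-0.954, -0.3, 0.0], [0.0, -0.001, -1.0]]
force: [0.2, -0.6, 0.6]
gripper_width: -0.002
grasp_force: 0.0
t 6.8833 stopframe mm -75.60119038718891 -11.761915616172086 47.553563862794995 toolyaw -162.54970445230921 F [ 0.64172462  0.01749067 -0.5946066 ]
```

View pics/w5.png

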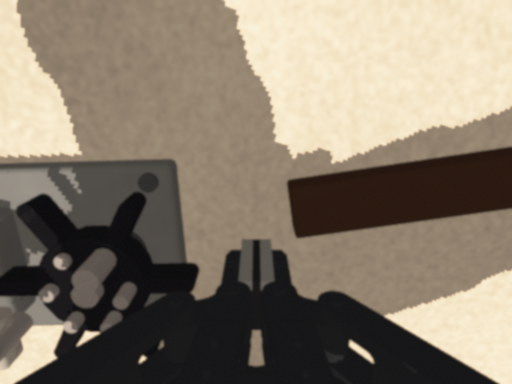

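The second click took: the tall post is now at (102,263), and the base hasn't moved. I'll repeat for the third click and check the numbers.

```bash
python3 -m creep '[[[-1.7,0,0],0,1],[[-3.4,0,0],0,1],[[-3.4,0,0],0,1],[[-3.4,0,0],0,1],[[-3.4,-1,0],0,1],[[-3.4,-2,0],0,1],[[-3.4,-3,0],0,1],[[-3.4,-3.5,0],0,1],[[-3.4,-3.5,0],0,1],[[-3.4,-3.5,0],0,1]]'>/dev/null; python3 rel.py; python3 -m creep '[[[0.4,0,0],0,1],[[0.8,0,0],0,1],[[1.2,0,0],0,1],[[1.6,0,0],0,1],[[2,0,0],0,1],[[2.4,0,0],0,1],[[2.8,0,0],0,1],[[3.1,0,0],0,1],[[3.4,0,0],0,1],[[3.4,0,0],0,1]]'; python3 -m creep '[[[0,0,0],0,1],[[0,1,0],0,1],[[0,2.2,0],0,1],[[0,3.5,0],0,1],[[0,3.5,0],0,1],[[0,3.5,0],0,1],[[0,3.5,0],0,1]]'>/dev/null; python3 rel.py; python3 - <<'E'
from h import *
cv2.imwrite('pics/w6.png',vision.snapshot('wrist'))
c=vision.calibration('wrist')
psi=np.radians(17.6);R=np.array([[np.cos(psi),-np.sin(psi)],[np.sin(psi),np.cos(psi)]])
for f in('w4','w5','w6'):
  im=cv2.imread(f'pics/{f}.png',0);o=[]
  for a in(-60,-120,180):
    q=[R@(np.array([np.cos(np.radians(a)),np.sin(np.radians(a))])*.018)+[.5525,.1036] for _ in(0,)][0]
    o.append([int(np.mean(im[int(v)-1:int(v)+2,int(u)-1:int(u)+2])) for z in(.054,.059,.064,.067) for u,v in[proj('wrist',np.r_[q,z],c)]])
  print(f,o)
E
```

```text
t 7.7667 stopframe mm -41.47336280532006 21.705093177544803 46.996976479104944 toolyaw -162.6079928394247 F [ 0.17640607 -0.64578958  0.00525514]
t: 8.6
tool_pos: [0.5167, 0.0789, 0.0472]
ee_rot: [[0.299, -0.954, -0.0], [-0.954, -0.299, -0.001], [0.001, 0.0, -1.0]]
force: [0.3, -1.1, -0.2]
gripper_width: -0.002
grasp_force: 0.5
t 9.1833 stopframe mm -75.63920107920971 -11.763173318236804 47.541570653550295 toolyaw -162.54622198671098 F [-0.07643827 -0.56343122 -0.87887246]
w4 [[93, 174, 21, 14], [99, 47, 14, 66], [85, 85, 95, 99]]
w5 [[118, 80, 21, 14], [83, 83, 93, 98], [84, 92, 99, 51]]
w6 [[83, 83, 87, 121], [83, 94, 100, 87], [86, 100, 59, 38]]
```

The tall post is now at −60°, one click short. Now the last click, then I'll back off and look.

```bash
python3 -m creep '[[[-1.7,0,0],0,1],[[-3.4,0,0],0,1],[[-3.4,0,0],0,1],[[-3.4,0,0],0,1],[[-3.4,-1,0],0,1],[[-3.4,-2,0],0,1],[[-3.4,-3,0],0,1],[[-3.4,-3.5,0],0,1],[[-3.4,-3.5,0],0,1],[[-3.4,-3.5,0],0,1]]'>/dev/null; python3 rel.py; python3 -m creep '[[[0.4,0,0],0,1],[[0.8,0,0],0,1],[[1.2,0,0],0,1],[[1.6,0,0],0,1],[[2,0,0],0,1],[[2.4,0,0],0,1],[[2.8,0,0],0,1],[[3.1,0,0],0,1],[[3.4,0,0],0,1],[[3.4,0,0],0,1]]'; python3 -m creep '[[[0,0,0],0,1],[[0,1,0],0,1],[[0,2.2,0],0,1],[[0,3.5,0],0,1],[[0,3.5,0],0,1],[[0,3.5,0],0,1],[[0,3.5,0],0,1]]'>/dev/null; python3 -m creep '[[[-2,0,-3],0,1],[[-4,0,-6],0,1],[[-6,0,-9],0,1],[[-7,0,-12],0,1],[[-7,0,-12],0,1],[[-7,0,-12],0,1],[[-7,0,-12],0,1],[[-7,0,-12],0,1]]'>/dev/null; python3 rel.py; python3 - <<'E'
from h import *
im=vision.snapshot('wrist');u,v=map(int,proj('wrist',[.5525,.1036,.05]));print(u,v);cv2.imwrite('pics/w7.png',im)
c=im[max(0,v-70):v+70,max(0,u-90):u+90];cv2.imwrite('pics/w7c.png',cv2.resize(c,None,fx=4,fy=4,interpolation=cv2.INTER_CUBIC))
E
```

```text
t 10.0667 stopframe mm -41.47168131296922 21.68010755887224 46.98412383864249 toolyaw -162.61243173980097 F [-0.00974635  0.48653631 -0.54338248]
t: 10.9
tool_pos: [0.5168, 0.0789, 0.0472]
ee_rot: [[0.299, -0.954, -0.0], [-0.954, -0.299, -0.001], [0.001, 0.0, -1.0]]
force: [0.9, -1.1, -0.0]
gripper_width: 0.003
grasp_force: 0.5
t 12.15 stopframe mm -76.61060939927346 57.86494364033439 166.0871994525695 toolyaw -162.599612714914 F [ 0.04073346 -0.05585286 -0.33502563]
150 111
```

View pics/w7c.png

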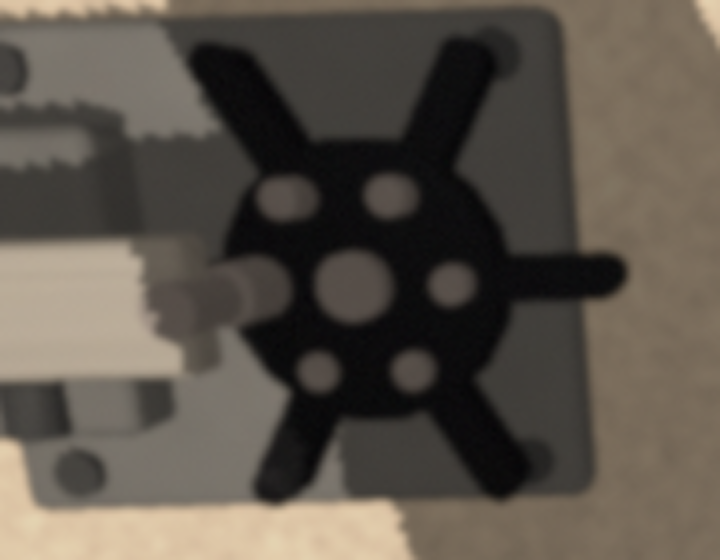

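The thick post at (255,290) now stands under the rod, the five thin posts are at the other clicks, and the front lug points forward at (620,275). The finger is clear, so I'm handing in.

```bash
python3 -c "
from cell import hand_in
print(hand_in())"
```

```text
the job is handed in; nothing more can be done
None
```

I flicked the wheel anticlockwise four clicks, one at a time; the last picture shows the tallest post resting under the depth rod, the stop in place and the finger clear, and I've handed the job in (no verdict came back).

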